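# Snap the sample box shut

### The job

The cheese samples in the box with the blue lid are ready for the cold store: flip all four of its side clips down, one after another, until each lies flat against the box wall. Do not touch the empty box with the orange lid.

Things in the scene. Friction and masses are not known exactly. Their poses are not given: they have to be found in the camera images.
- blue_box_near: Blue clip on the robot's side of the box with the BLUE lid: stiff flap 36 mm long, 4 thick, 70 wide, hinged on the lid rim. Origin: on the hinge axis at mid clip, 74 mm above the bench. y lies level along the hinge. The flap runs from the origin along -z. Down: z is straight up, x outward from the box, flap against the wall. The tilt of z from vertical is how far the flap is raised.
- blue_box_far: Blue clip on the blue-lidded box's other long side, away from the robot; 70 mm wide, same build and frame as the near clip. All four start raised 1.1 to 1.85 rad (sticking out roughly level); 0 is down, at a stop. The hinge is stiff (about 1 N at the free edge), so a flap stays where it is left. Pressing from above folds it down; pushing it in towards the wall finishes it.
- blue_box_left: Blue clip on the blue-lidded box's short end at the robot's left; 50 mm wide, otherwise same build and frame as the near clip. The blue box is 110 x 160 mm (long sides face towards and away from the robot), 80 mm high over its lid, fixed to the bench, yawed up to 0.3 rad, with six cheese rounds inside. Hinge axes lie 6 mm outside its walls and 3 mm outside the lid rim.
- blue_box_right: Blue clip on the blue-lidded box's short end at the robot's right; 50 mm wide, otherwise same build and frame as the near clip. Nothing stands within 30 mm of any raised blue clip. Beyond the boxes (x above 0.72 m) lie a glass dish, a steel compression probe and a spatula, all under 65 mm high.
- orange_box: The other box, to be left alone: empty, same size and build (110 x 160 x 80 mm), ORANGE lid, its four orange clips sticking out up to 42 mm from its walls. Fixed to the bench. Origin: centre of its underside; z up, y along its long side. The boxes stand side by side, 0.34 to 0.42 m apart in y, either one on the left.
Mind the look-alikes: they are no part of the job. What is shaped like the part that bears blue_box_near but black, turquoise or yellow is not meant.

How it is judged:
By the outcome, as a careful person would: the job done as asked, in the order asked, and still so for the second after the job is handed in, with the robot touching nothing.
It also fails if it takes over 51 s, if anything falls off the work surface, if the arm or the gripper's body presses on something with over 40 N, if the wrist force passes 120 N, or if a joint passes its speed limit or range.

### The arm

A 7-joint arm with a two-finger parallel gripper is mounted at the origin on the work surface. World frame = base frame: x ahead of the robot, y to its left, z up, the work surface at z = 0. Lengths are in m, angles in degrees, forces in N, time in s.
With the tool pointing down it reaches from about 0.4 to 0.875 m from the base axis. Payload 4.4 kg.
Tool frame: the origin (TCP) lies at the very end of the fingers, on their centre line; the grasp point (between the pads) lies 19 mm behind it; z points along the fingers, y is the direction in which the jaws open and shut (so a half turn about z gives the same grasp; the last joint's range is limited). The gripper opens to 85 mm and grips with 20 to 120 N. Pads are 22 mm wide; open, the fingers measure 114 mm over their backs; the gripper's body (76 mm by 85 mm) begins 54 mm behind the grasp point. The pads swing forward as they close: fully open they stand 13 mm farther back than shut.
Start: joints at [60, 36.005, 2.206, 86.941, -1.547, 57.084, -1.146], TCP at [0.287, -0.583, 0.231] pointing down, gripper open.
Joint ranges: [-175.42, 175.42], [-21.48, 121.26], [-71.46, 75.88], [10.55, 141.38], [-63.04, 243.04], [13.31, 113.54], [-168.57, 168.57]. Speed limits (degrees/s): [147.25, 147.25, 180, 180, 180, 180, 180].

### API

Orientations are given as a 3x3 rotation matrix whose columns are the frame's x, y, z axes.
In Python, from station import state, get_image, sign_off gives the robot as it stands.
- The arm moves only by the tool carry_out, never from a script. Its argument "steps" is a list of rows, each a list of 7 numbers: the turn, a rotation vector about the tool's x, y, z in rad, then the shift along the tool's x, y, z in mm, then the closure, from 0 (fully open) to 1 (shut). In form: [[ax, ay, az, x, y, z, jaw], ...]. A call has 1 to 12 rows; each row shifts and turns the pose as measured when the row begins, along the tool's axes as they then stand; what a row does not reach is not made up. A row lasts 1/10 s, in which the tool goes at most 50 mm and 8.59 degrees, less where a joint would pass 70% of its speed; a pose out of reach is approached as far as the arm can. A call is refused whole if a number of a shift passes 50 or a number of a turn 0.15, either way. A call with a gripper value outside its range is refused whole. The fingers move at their own pace and stop on an object; the grip force is fixed at half the most. Time passes only in rows, so rows that do not move let the fingers close. It gives the time, the measured TCP pose, the force and the opening at its end, in the units of the state.
- state(): the state, without advancing time (a new reading comes with each control period).
- get_image(name): name is "scene" or "top"; returns a dict with "color" (420x560x3 uint8, red, green, blue), "fovy" (degrees; the focal length in pixels is half the picture's height over the tangent of half this angle, whatever the lens; pixels are square), "cx", "cy" (the principal point, pixels), "dist_coeffs" ([k1, k2, p1, p2, k3] as OpenCV has them; the pictures are not rectified), "camera_from_world" (4x4, takes a point from world to camera coordinates). Camera axes: x right, y down, z forward; pixel columns grow to the right and rows downward; lengths in m; the calibration is good to about 2 mm. A picture is of the moment at which its call begins. There is no depth.
- sign_off(): hands the job in, once; it reports no verdict.
The state is a dict: "t": time; "joint_pos": joint angles; "joint_velocities": joint speeds; "tau": joint torques, N m; "eef_pos": TCP position; "tcp_rot": TCP orientation; "force": force on the tool from outside, world axes, zero at the start; "moment": the same for the moment, N m; "width": opening from 0.0 (shut) to 1.0 (fully open).
Only numpy, scipy, OpenCV 4.12 (cv2) and the standard library are available. Lean on these libraries where they do the work, as an engineer would, in place of code of your own. Each camera call takes 0.05 s, during which the arm holds its last target.

## Working session

There is one attempt and no reset: what is moved stays moved. The work goes in short steps, Python scripts to look and compute and a tool call to move; the robot and the scene stay as the last step left them, time stands still between calls to the robot, and variables do not carry over. Pictures are saved under pics/ and viewed, and the job is handed in when it is done.

Besides the shell and the picture viewer there is one more tool, called after ">>>" as a command line: name --pt "numbers of a row" for each row, then --argument value for the rest. carry_out: Moves the arm, as the interface text tells. Its arguments: {"type":"object","properties":{"steps":{"type":"array","items":{"type":"array","items":{"type":"number"}}}},"required":["steps"]}

```bash
mkdir -p pics; ls; python3 - <<'E'
from station import *
import cv2
s=state()
for k in s: print(k,s[k])
for n in("scene","top"):
    d=get_image(n); cv2.imwrite(f"pics/{n}0.png",d["color"][:,:,::-1]); print({k:v for k,v in d.items() if k!="color"})
E
```

```text
pics
t 0.0
joint_pos [59.99964431 36.05810411  2.20013141 86.99803896 -1.54664626 57.08286497
 -1.14564842]
joint_velocities [-0.07135398  0.04273356 -0.01457726 -0.10635452 -0.0190343  -0.05247192
 -0.02899023]
tau [ 1.52028692e-04 -5.63409519e+01  1.22635368e+00 -1.93454719e+01
  1.10242702e-02  1.04923625e-02 -2.97564299e-06]
eef_pos [ 0.28705095 -0.58247066  0.23038611]
tcp_rot [[ 8.97006497e-01  4.42016542e-01 -8.48719006e-04]
 [ 4.42017357e-01 -8.97004866e-01  1.71054918e-03]
 [-5.21404310e-06 -1.90952226e-03 -9.99998177e-01]]
force [-0.70362455  0.74827819 -0.08154052]
moment [ 0.00627519  0.01114741 -0.01459543]
width 1.003032649801926
{'fovy': 45.139276105084, 'cx': 280.932979172772, 'cy': 211.21019243234264, 'dist_coeffs': array([-0.1151204,  0.       ,  0.       ,  0.       ,  0.       ]), 'camera_from_world': array([[-0.68063155,  0.73252872,  0.01193199,  0.24870787],
       [ 0.44606661,  0.42727416, -0.78642315, -0.21342865],
       [-0.58117578, -0.52994195, -0.61757287,  1.69539899],
       [ 0.        ,  0.        ,  0.        ,  1.        ]])}
{'fovy': 47.32422789524283, 'cx': 281.3235000964052, 'cy': 207.47561536308953, 'dist_coeffs': array([-0.04948913,  0.        ,  0.        ,  0.        ,  0.        ]), 'camera_from_world': array([[ 2.08330150e-02, -9.99772458e-01,  4.58459909e-03,
         1.09996996e-01],
       [-9.83039144e-01, -2.13196163e-02, -1.82152453e-01,
         4.96072794e-01],
       [ 1.82208748e-01, -7.12055580e-04, -9.83259612e-01,
         1.42816872e+00],
       [ 0.00000000e+00,  0.00000000e+00,  0.00000000e+00,
         1.00000000e+00]])}
```

View pics/scene0.png

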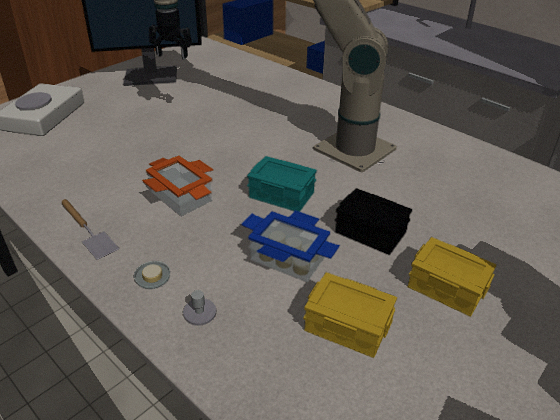

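View pics/top0.png

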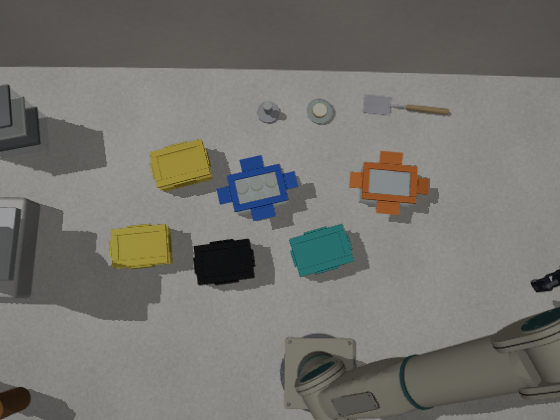

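The top view shows the blue lid at (257,188) with four raised clips, and the orange box at (390,183). Look-alikes in the top view are black (224,262), turquoise (321,250) and yellow (181,165) and (140,246). By the description I choose the one at (257,188), and I'll check it in a close crop.

```bash
cat > h.py <<'E'
from station import *
import numpy as np, cv2
def K(d):
    f=210/np.tan(np.radians(d["fovy"]/2)); return np.array([[f,0,d["cx"]],[0,f,d["cy"]],[0,0,1.]])
def plane(d,uv,z):
    p=cv2.undistortPoints(np.array(uv,float).reshape(-1,1,2),K(d),d["dist_coeffs"])[:,0]
    T=d["camera_from_world"];R=T[:3,:3];c=-R.T@T[:3,3]
    r=np.c_[p,np.ones(len(p))]@R
    return c+r*((z-c[2])/r[:,2])[:,None]
def proj(d,P):
    T=d["camera_from_world"]
    return cv2.projectPoints(np.array(P,float).reshape(-1,1,3),cv2.Rodrigues(T[:3,:3])[0],T[:3,3],K(d),d["dist_coeffs"])[0][:,0]
def bmask(d):
    h=cv2.cvtColor(d["color"],cv2.COLOR_RGB2HSV)
    return cv2.inRange(h,(108,130,50),(125,255,255))
def crop(d,u,v,w,h,k,name):
    c=d["color"][v:v+h,u:u+w,::-1]; cv2.imwrite(name,cv2.resize(c,None,fx=k,fy=k,interpolation=cv2.INTER_CUBIC))
E
python3 - <<'E'
from h import *
d=get_image("top");crop(d,200,140,120,100,6,"pics/c1.png")
m=bmask(d);n,l,s,c=cv2.connectedComponentsWithStats(m)
for i in range(1,n):
    if s[i,4]>50: print(s[i],c[i])
cs,_=cv2.findContours(m[140:240,200:320],cv2.RETR_EXTERNAL,cv2.CHAIN_APPROX_NONE)
k=max(cs,key=cv2.contourArea)+np.array([200,140])
W=plane(d,k.reshape(-1,2),0.08)[:,:2]
hull=cv2.convexHull(k); 
ap=cv2.approxPolyDP(k,2.5,True).reshape(-1,2)
for a,w in zip(ap,plane(d,ap,0.08)): print(a,w.round(4))
e=get_image("scene");crop(e,230,195,120,90,6,"pics/c2.png")
E
```

```text
[ 217  155   81   66 1953] [257.02406554 187.75422427]
[260 155] [0.6493 0.1893 0.08  ]
[240 160] [0.6321 0.25   0.08  ]
[242 171] [0.5975 0.2426 0.08  ]
[227 176] [0.5809 0.2876 0.08  ]
[229 185] [0.553  0.2804 0.08  ]
[217 189] [0.5398 0.3162 0.08  ]
[220 203] [0.4969 0.3052 0.08  ]
[232 201] [0.5038 0.2693 0.08  ]
[235 211] [0.4734 0.2591 0.08  ]
[250 208] [0.4836 0.2145 0.08  ]
[253 220] [0.4473 0.2043 0.08  ]
[275 215] [0.4639 0.139  0.08  ]
[272 203] [0.5003 0.1488 0.08  ]
[287 199] [0.5135 0.104  0.08  ]
[285 190] [0.5411 0.1106 0.08  ]
[297 186] [0.5543 0.0745 0.08  ]
[293 171] [0.6009 0.0873 0.08  ]
[282 174] [0.5907 0.1206 0.08  ]
[278 164] [0.622  0.1335 0.08  ]
[264 167] [0.6115 0.176  0.08  ]
```

View pics/c1.png

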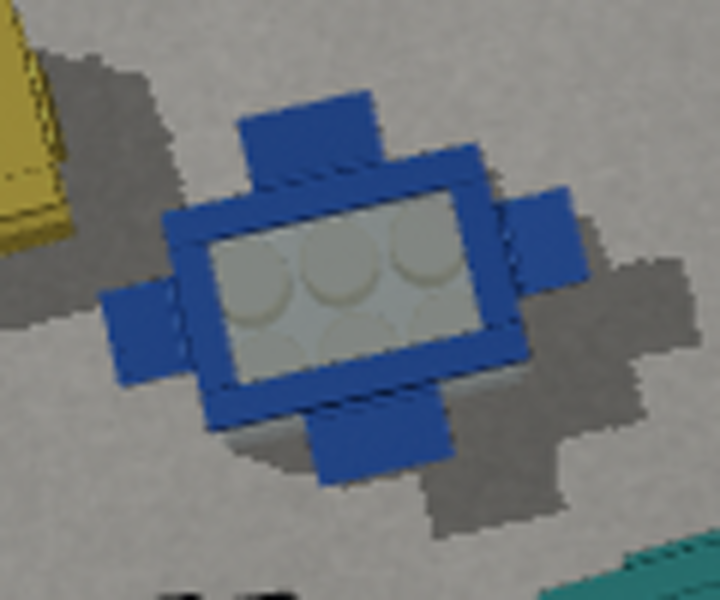

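View pics/c2.png

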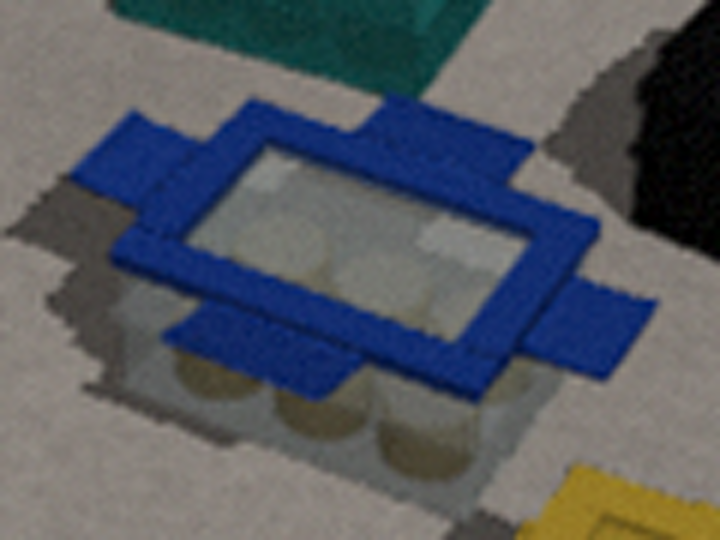

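The crops confirm it: blue lid, cheese rounds visible inside, four clips raised roughly level. The lid corners in c1 are (163,213), (478,144), (528,358) and (210,432). Next I'll cross-check the pose in the scene view.

```bash
cat >> h.py <<'E'
C=np.array([.5475,.196]);yaw=.256
bx=np.array([np.cos(yaw),np.sin(yaw)]);by=np.array([-np.sin(yaw),np.cos(yaw)])
def bw(x,y): return C+bx*x+by*y
def st():
    s=state();p=np.array(s["eef_pos"]);R=np.array(s["tcp_rot"])
    q=p[:2]-C
    print("t",round(s["t"],2),"p",p.round(4),"box mm",(1e3*np.array([q@bx,q@by])).round(1),"F",np.array(s["force"]).round(1),"w",round(s["width"],2),"toolyaw-boxyaw",round(np.arctan2(R[1,0],R[0,0])-yaw,3),"Rz",R[:,2].round(3), "j",np.array(s["joint_pos"]).round(0))
def to(x,y,z):
    s=state();p=np.array(s["eef_pos"]);R=np.array(s["tcp_rot"])
    print("to",x,y,z,(1e3*R.T@(np.r_[bw(x/1e3,y/1e3),z/1e3]-p)).round(1))
E
python3 - <<'E'
from h import *
for n in("top","scene"):
    d=get_image(n)
    P=[np.r_[bw(sx*.058,sy*.083),.08] for sx,sy in((1,1),(1,-1),(-1,-1),(-1,1))]
    print(n,proj(d,P).round(1).tolist())
    im=d["color"].copy()
    for u in proj(d,P): im[int(round(u[1])),int(round(u[0]))]=(255,0,0)
    o={"top":(200,140),"scene":(230,195)}[n]
    crop({"color":im},*o,120,100,5,f"pics/k_{n}.png")
d=get_image("top")
for n,p in(("turq",(321,250)),("black",(224,262)),("or",(390,183))): print(n,plane(d,[p],.08).round(3))
st();to(-130,0,200)
E
cd pics; python3 -c "
import cv2,numpy as np
cv2.imwrite('k.png',np.vstack([cv2.imread('k_top.png')[:300+150],cv2.imread('k_scene.png')])[:, :][:600] if 0 else cv2.resize(np.hstack([cv2.imread('k_top.png'),cv2.imread('k_scene.png')]),(800,333)))"
```

```text
top [[225.9, 175.4], [279.0, 163.2], [288.0, 199.4], [234.1, 212.0]]
scene [[309.9, 258.4], [247.7, 235.3], [271.1, 209.4], [330.5, 229.7]]
turq [[0.362 0.001 0.08 ]]
black [[0.32  0.286 0.08 ]]
or [[ 0.57  -0.208  0.08 ]]
t 0.35 p [ 0.2873 -0.583   0.2311] box mm [-449.  -687.7] F [-0.8  0.4 -0.3] w 1.0 toolyaw-boxyaw 0.202 Rz [-0.  0. -1.] j [60. 36.  2. 87. -2. 57. -1.]
to -130 0 200 [ 450.3 -609.8   31.3]
```

View pics/k.png

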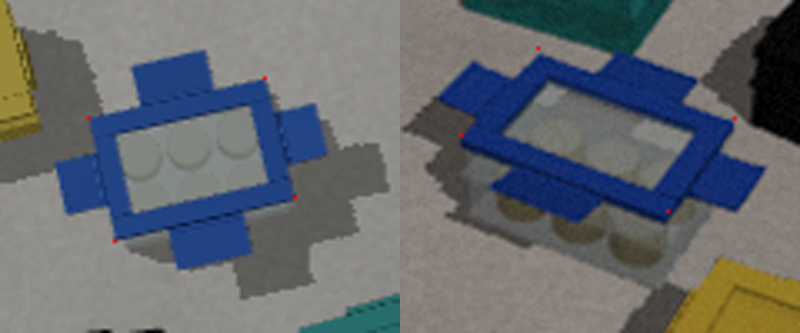

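The projected corners fit both views to about 2 mm. Next I close the jaw, align the tool with the box and move over.

>>> carry_out --pt "0 0 0.1 20 -30 0 1" --pt "0 0 0.1 24 -38 0 1" --pt "0 0 0 28 -36 0 1" --pt "0 0 0 28 -36 0 1" --pt "0 0 0 28 -36 0 1" --pt "0 0 0 28 -36 0 1" --pt "0 0 0 28 -36 0 1" --pt "0 0 0 28 -36 0 1" --pt "0 0 0 28 -36 0 1" --pt "0 0 0 28 -36 0 1" --pt "0 0 0 28 -36 0 1" --pt "0 0 0 28 -36 0 1"

```text
t: 1.55
eef_pos: [0.4899, -0.0768, 0.2297]
tcp_rot: [[0.973, 0.231, 0.004], [0.231, -0.973, -0.008], [0.002, 0.009, -1.0]]
force: [1.6, -0.2, 0.4]
width: -0.001
```

```bash
python3 -c "
from h import *
st();to(0,-112,130)"
```

```text
t 1.55 p [ 0.4899 -0.0768  0.2297] box mm [-124.8 -249.3] F [ 1.6 -0.2  0.4] w -0.0 toolyaw-boxyaw -0.023 Rz [ 0.004 -0.008 -1.   ] j [  3.  23.   4. 111.  -1.  45. -70.]
to 0 -112 130 [ 121.5 -141.    98.7]
```

>>> carry_out --pt "0 0 -0.02 30 -35 0 1" --pt "0 0 0 30 -35 0 1" --pt "0 0 0 30 -35 20 1" --pt "0 0 0 25 -30 25 1" --pt "0 0 0 5 -6 25 1" --pt "0 0 0 0 0 20 1" --pt "0 0 0 0 0 0 1"

```text
t: 2.25
eef_pos: [0.5781, 0.1066, 0.1385]
tcp_rot: [[0.964, 0.265, 0.014], [0.265, -0.964, -0.001], [0.013, 0.005, -1.0]]
force: [-0.1, -0.2, 0.4]
width: -0.002
```

```bash
python3 -c "
from h import *
st();to(0,-112,130);to(0,-112,45)
d=get_image('scene');crop(d,200,150,200,150,4,'pics/r1.png')"
```

```text
t 2.25 p [0.5781 0.1066 0.1385] box mm [  7.  -94.2] F [-0.1 -0.2  0.4] w -0.0 toolyaw-boxyaw 0.013 Rz [ 0.014 -0.001 -1.   ] j [-15.  37.   2. 103.  -1.  39. -87.]
to 0 -112 130 [-7.3 17.7  8.5]
to 0 -112 45 [-8.4 17.3 93.5]
```

View pics/r1.png

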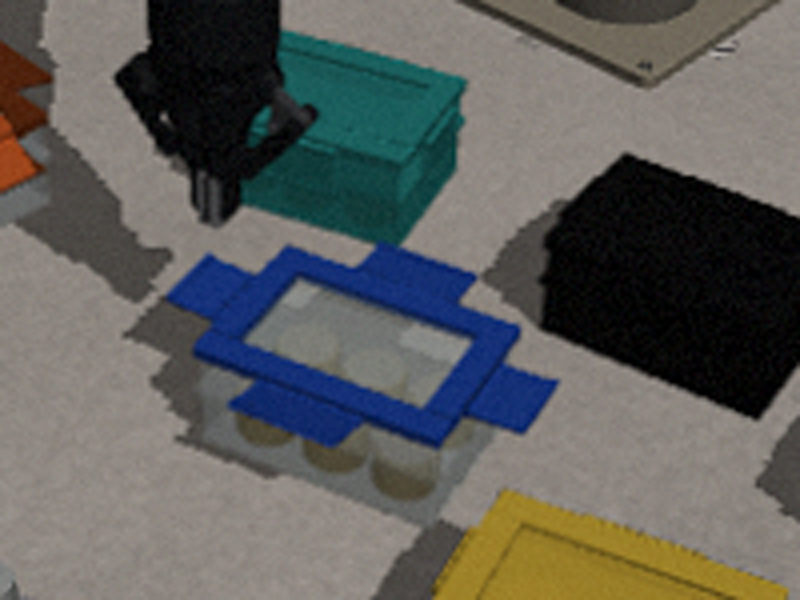

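>>> carry_out --pt "0 0 -0.14 -4 8 0 1" --pt "0 0 -0.14 0 4 0 1" --pt "0 0 -0.14 0 0 0 1" --pt "0 0 -0.14 0 0 0 1" --pt "0 0 -0.14 0 0 0 1" --pt "0 0 -0.14 0 0 0 1" --pt "0 0 -0.14 0 0 0 1" --pt "0 0 -0.14 0 0 0 1" --pt "0 0 -0.14 0 0 0 1" --pt "0 0 -0.14 0 0 0 1" --pt "0 0 -0.1 0 0 0 1" --pt "0 0 0 0 0 0 1"

```text
t: 3.5
eef_pos: [0.5887, 0.0802, 0.1599]
tcp_rot: [[-0.237, 0.97, 0.044], [0.971, 0.238, -0.011], [-0.021, 0.04, -0.999]]
force: [-0.1, -0.3, 1.0]
width: 0.005
```

```bash
python3 -c "
from h import *
st();to(0,-109,130);to(0,-109,45)"
```

```text
t 3.5 p [0.5887 0.0802 0.1599] box mm [  10.6 -122.4] F [-0.1 -0.3  1. ] w 0.0 toolyaw-boxyaw 1.554 Rz [ 0.044 -0.011 -0.999] j [  4.  37. -23. 102.  22.  43. -17.]
to 0 -109 130 [ 13.9 -12.   29.2]
to 0 -109 45 [ 15.7 -15.4 114.1]
```

```bash
cat >> h.py <<'E'
from scipy.spatial.transform import Rotation as Ro
def fix(dy):
    s=state();R=np.array(s["tcp_rot"]);a=yaw+dy
    G=np.array([[np.cos(a),np.sin(a),0],[np.sin(a),-np.cos(a),0],[0,0,-1.]])
    print("fix turn",Ro.from_matrix(R.T@G).as_rotvec().round(3))
E
python3 -c "
from h import *
fix(np.pi/2)"
```

```text
fix turn [ 0.04   0.021 -0.016]
```

>>> carry_out --pt "0.04 0.02 0 10 -8 20 1" --pt "0 0 0 3 -4 5 1" --pt "0 0 0 0 0 0 1"

```text
t: 3.8
eef_pos: [0.5768, 0.0873, 0.1377]
tcp_rot: [[-0.227, 0.974, 0.007], [0.974, 0.227, -0.003], [-0.004, 0.006, -1.0]]
force: [0.8, 0.6, -0.8]
width: -0.001
```

```bash
python3 -c "
from h import *
st();fix(np.pi/2);to(0,-109,120);to(0,-109,45)
d=get_image('top');crop(d,200,130,120,100,6,'pics/r2.png')"
```

```text
t 3.8 p [0.5768 0.0873 0.1377] box mm [   0.9 -112.5] F [ 0.8  0.6 -0.8] w -0.0 toolyaw-boxyaw 1.544 Rz [ 0.007 -0.003 -1.   ] j [  3.  39. -23. 103.  22.  42. -18.]
fix turn [ 0.006  0.004 -0.027]
to 0 -109 120 [ 3.6 -1.1 17.6]
to 0 -109 45 [ 3.9 -1.5 92.6]
```

View pics/r2.png

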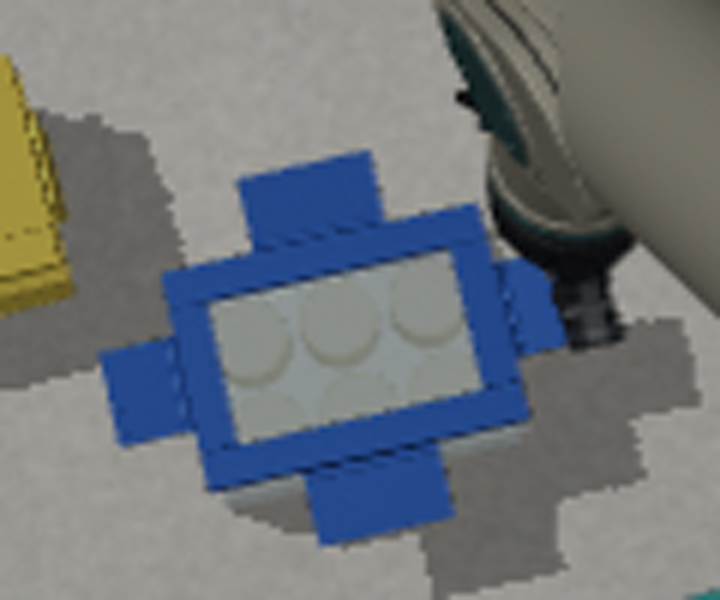

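The fingertips (crop 590,330) hang over the right clip's outer half. Now pressing down.

>>> carry_out --pt "0 0 -0.02 3 -1 12 1" --pt "0 0 0 0 0 12 1" --pt "0 0 0 0 0 12 1" --pt "0 0 0 0 0 12 1" --pt "0 0 0 0 0 12 1" --pt "0 0 0 0 0 12 1" --pt "0 0 0 0 0 10 1"

```text
t: 4.55
eef_pos: [0.5784, 0.0896, 0.0516]
tcp_rot: [[-0.247, 0.969, 0.013], [0.969, 0.247, -0.003], [-0.007, 0.012, -1.0]]
force: [-0.2, -1.6, 1.1]
width: -0.0
```

```bash
python3 -c "
from h import *
st();fix(np.pi/2);to(0,-109,45);to(0,-98,42)
d=get_image('scene');crop(d,200,150,200,150,4,'pics/r3.png')"
```

```text
t 4.55 p [0.5784 0.0896 0.0516] box mm [   3.  -110.7] F [-0.2 -1.6  1.1] w -0.0 toolyaw-boxyaw 1.564 Rz [ 0.013 -0.003 -1.   ] j [  0.  46. -19. 106.  26.  32. -22.]
fix turn [ 0.012  0.007 -0.007]
to 0 -109 45 [ 1.8 -3.1  6.6]
to 0 -98 42 [12.8 -3.2  9.5]
```

View pics/r3.png

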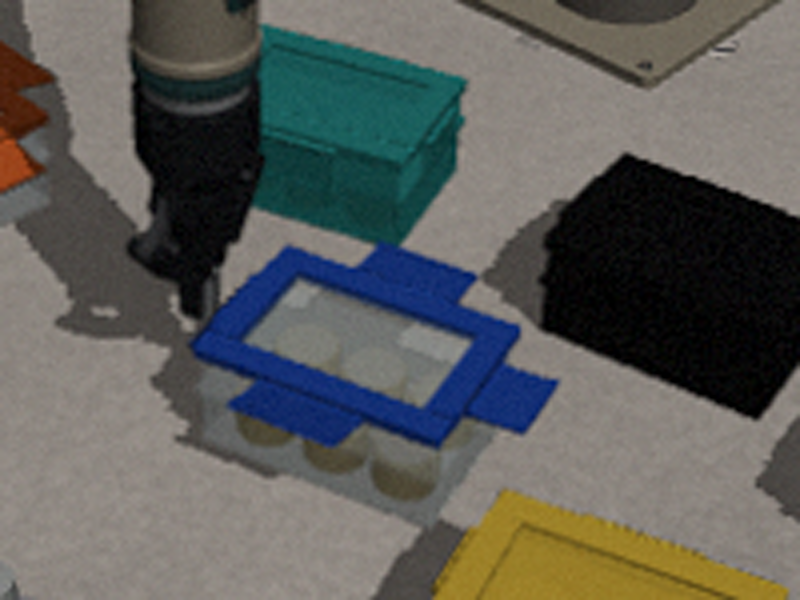

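The right clip has folded out of sight with only about 1.5 N of contact. Next I lower a little and push in.

>>> carry_out --pt "0.01 0.01 0 0 -2 8 1" --pt "0 0 0 4 0 2 1" --pt "0 0 0 4 0 0 1" --pt "0 0 0 4 0 0 1" --pt "0 0 0 4 0 0 1"

```text
t: 5.1
eef_pos: [0.5719, 0.1003, 0.0382]
tcp_rot: [[-0.244, 0.97, -0.003], [0.97, 0.244, -0.002], [-0.001, -0.004, -1.0]]
force: [5.1, -11.3, -2.1]
width: -0.0
```

```bash
python3 -c "
from h import *
st();to(0,-98,42)"
```

```text
t 5.1 p [0.5719 0.1003 0.0382] box mm [ -0.6 -98.7] F [  5.1 -11.3  -2.1] w -0.0 toolyaw-boxyaw 1.561 Rz [-0.003 -0.002 -1.   ] j [ -1.  47. -18. 106.  26.  32. -23.]
to 0 -98 42 [ 0.7  0.6 -3.8]
```

Now 12 N at the expected depth, so the clip is at its stop. One more push, then back off, rise and cross to the left clip.

>>> carry_out --pt "0 0 0 4 0 0 1" --pt "0 0 0 -10 0 0 1" --pt "0 0 0 -15 0 0 1" --pt "0 0 0 0 0 -35 1" --pt "0 0 0 0 0 -40 1" --pt "0 0 0 20 0 -20 1" --pt "0 0 0 45 0 0 1" --pt "0 0 0 45 0 0 1" --pt "0 0 0 45 0 0 1" --pt "0 0 0 40 0 0 1" --pt "0 0 0 20 0 0 1" --pt "0 0 0 0 0 0 1"

```text
t: 6.3
eef_pos: [0.5289, 0.2878, 0.1395]
tcp_rot: [[-0.234, 0.972, 0.002], [0.972, 0.234, 0.001], [0.001, 0.002, -1.0]]
force: [0.4, 0.3, -0.3]
width: 0.007
```

```bash
python3 -c "
from h import *
st();fix(np.pi/2);to(0,109,120)
d=get_image('top');crop(d,200,130,120,100,6,'pics/r4.png')
d=get_image('scene');crop(d,200,150,200,150,4,'pics/r5.png')"
```

```text
t 6.3 p [0.5289 0.2878 0.1395] box mm [ 5.3 93.6] F [ 0.4  0.3 -0.3] w 0.01 toolyaw-boxyaw 1.551 Rz [ 0.002  0.001 -1.   ] j [-17.  40. -22. 100.  20.  44. -36.]
fix turn [ 0.002 -0.001 -0.02 ]
to 0 109 120 [15.3 -5.6 19.5]
```

View pics/r4.png

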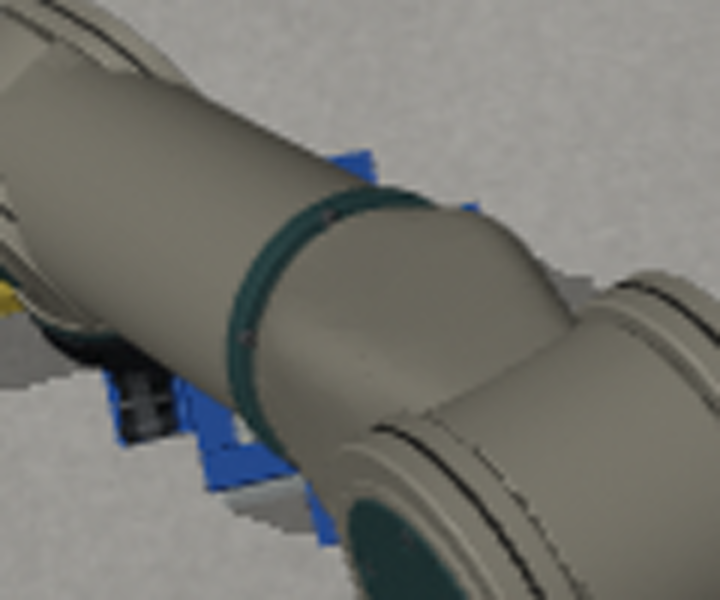

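View pics/r5.png

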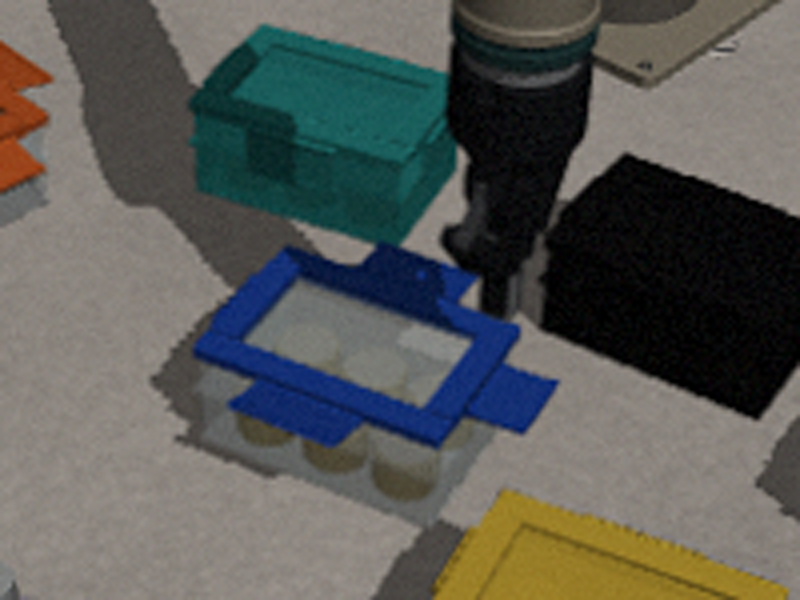

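The right clip is no longer visible in the scene view, so it is down. The fingers stand over the left clip. I move them 15 mm out, then press down.

>>> carry_out --pt "0 0 -0.02 14 -5 10 1" --pt "0 0 0 1 0 10 1" --pt "0 0 0 0 0 12 1" --pt "0 0 0 0 0 12 1" --pt "0 0 0 0 0 12 1" --pt "0 0 0 0 0 12 1" --pt "0 0 0 0 0 12 1" --pt "0 0 0 0 0 10 1"

```text
t: 7.2
eef_pos: [0.526, 0.2969, 0.0454]
tcp_rot: [[-0.243, 0.97, 0.008], [0.97, 0.243, 0.005], [0.003, 0.009, -1.0]]
force: [-0.2, 1.0, 0.8]
width: 0.002
```

```bash
python3 -c "
from h import *
st();fix(np.pi/2);to(0,109,43);to(0,98,42)"
```

```text
t 7.2 p [0.526  0.2969 0.0454] box mm [  4.7 103. ] F [-0.2  1.   0.8] w 0.0 toolyaw-boxyaw 1.56 Rz [ 0.008  0.005 -1.   ] j [-21.  47. -18. 103.  25.  34. -40.]
fix turn [ 0.009 -0.003 -0.011]
to 0 109 43 [ 5.9 -4.8  2.4]
to 0 98 42 [-5.1 -4.7  3.3]
```

>>> carry_out --pt "0 0 -0.01 -1 -4 4 1" --pt "0 0 0 -3 0 0 1" --pt "0 0 0 -4 0 0 1" --pt "0 0 0 -4 0 0 1" --pt "0 0 0 -3 0 0 1"

```text
t: 7.7
eef_pos: [0.5216, 0.2923, 0.0389]
tcp_rot: [[-0.26, 0.966, 0.005], [0.965, 0.26, 0.022], [0.02, 0.01, -1.0]]
force: [-0.6, 6.4, -3.4]
width: -0.002
```

```bash
python3 -c "
from h import *
st();to(0,98,42)"
```

```text
t 7.7 p [0.5216 0.2923 0.0389] box mm [-0.7 99.7] F [-0.6  6.4 -3.4] w -0.0 toolyaw-boxyaw 1.578 Rz [ 0.005  0.022 -1.   ] j [-20.  48. -19. 104.  25.  32. -39.]
to 0 98 42 [-1.6  0.7 -3.1]
```

>>> carry_out --pt "0 0.02 0 -4 0 0 1" --pt "0 0.01 0 -4 0 0 1" --pt "0 0 0 -4 0 0 1"

```text
t: 8.0
eef_pos: [0.5211, 0.2937, 0.0397]
tcp_rot: [[-0.267, 0.964, -0.004], [0.961, 0.267, 0.072], [0.071, 0.015, -0.997]]
force: [-2.1, 9.7, -4.0]
width: -0.003
```

```bash
python3 -c "
from h import *
st();fix(np.pi/2);to(0,98,42)"
```

```text
t 8.0 p [0.5211 0.2937 0.0397] box mm [ -0.8 101.2] F [-2.1  9.7 -4. ] w -0.0 toolyaw-boxyaw 1.586 Rz [-0.004  0.072 -0.997] j [-17.  48. -21. 105.  24.  30. -37.]
fix turn [ 0.015 -0.071  0.015]
to 0 98 42 [-3.1  0.8 -2.5]
```

I turned the tilt the wrong way. Back off, straighten and repeat the push.

>>> carry_out --pt "0 0 0 8 0 0 1" --pt "0.01 -0.07 0.01 2 0 0 1" --pt "0 0 0 0 0 0 1"

```text
t: 8.3
eef_pos: [0.5184, 0.3008, 0.0401]
tcp_rot: [[-0.255, 0.967, 0.003], [0.967, 0.255, -0.002], [-0.003, 0.003, -1.0]]
force: [0.1, 0.9, 0.3]
width: 0.001
```

```bash
python3 -c "
from h import *
st();fix(np.pi/2);to(0,98,42)"
```

```text
t 8.3 p [0.5184 0.3008 0.0401] box mm [ -1.6 108.8] F [0.1 0.9 0.3] w 0.0 toolyaw-boxyaw 1.572 Rz [ 0.003 -0.002 -1.   ] j [-22.  48. -18. 103.  25.  33. -41.]
fix turn [0.003 0.003 0.002]
to 0 98 42 [-10.8   1.6  -1.8]
```

>>> carry_out --pt "0 0 0 -5 1 0 1" --pt "0 0 0 -5 0 0 1" --pt "0 0 0 -4 0 0 1" --pt "0 0 0 -4 0 0 1"

```text
t: 8.7
eef_pos: [0.5217, 0.292, 0.0404]
tcp_rot: [[-0.258, 0.966, 0.002], [0.966, 0.258, 0.018], [0.017, 0.007, -1.0]]
force: [-3.7, 10.7, -4.0]
width: -0.002
```

```bash
python3 -c "
from h import *
st();fix(np.pi/2)
d=get_image('scene');crop(d,230,180,133,100,6,'pics/r6.png')"
```

```text
t 8.7 p [0.5217 0.292  0.0404] box mm [-0.6 99.4] F [-3.7 10.7 -4. ] w -0.0 toolyaw-boxyaw 1.576 Rz [ 0.002  0.018 -1.   ] j [-20.  47. -19. 104.  25.  32. -39.]
fix turn [ 0.007 -0.017  0.005]
```

View pics/r6.png

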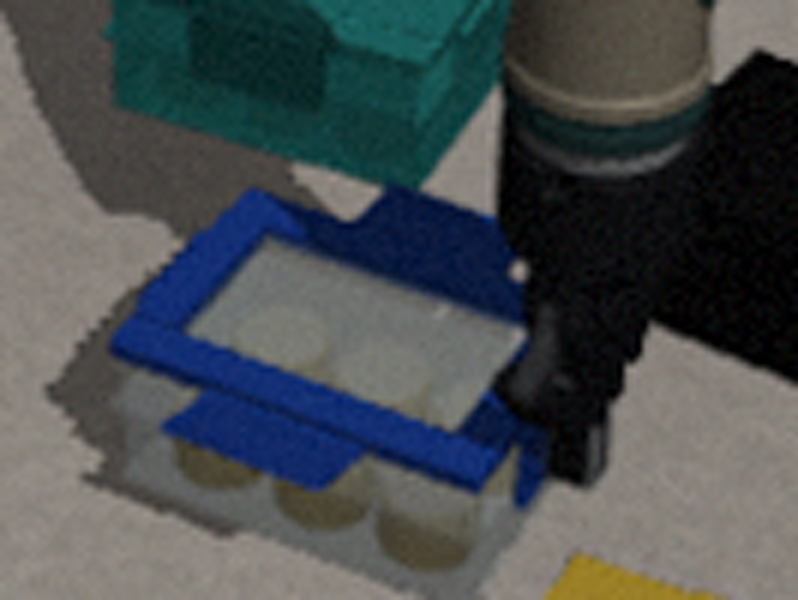

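>>> carry_out --pt "0 0 0 -4 0 0 1" --pt "0 -0.02 0 12 0 0 1" --pt "0 0 0 18 0 0 1" --pt "0 0 0 15 0 0 1" --pt "0 0 0 0 0 -40 1" --pt "0 0 0 0 0 -40 1"

```text
t: 9.35
eef_pos: [0.5069, 0.3306, 0.1164]
tcp_rot: [[-0.255, 0.967, -0.006], [0.967, 0.255, 0.001], [0.002, -0.005, -1.0]]
force: [0.8, 0.1, 1.0]
width: -0.002
```

```bash
python3 -c "
from h import *
st();fix(np.pi/2)
d=get_image('scene');crop(d,230,180,133,100,6,'pics/r7.png')
for yy,o in((86,6),(-86,-6)):
  print(proj(d,[np.r_[bw(s*.025,(yy)/1e3),z] for z in(.074,.038) for s in(-1,1)]).round(1).tolist())
# predicted free edge line if raised
for th in (0,.15,.3,.5): print(th,((proj(d,[np.r_[bw(s*.025,.086+.036*np.sin(th)),.074-.036*np.cos(th)] for s in(-1,1)])-[230,180])*6).round(0).tolist())"
```

```text
t 9.35 p [0.5069 0.3306 0.1164] box mm [ -5.2 140.5] F [0.8 0.1 1. ] w -0.0 toolyaw-boxyaw 1.572 Rz [-0.006  0.001 -1.   ] j [-22.  42. -22. 100.  21.  43. -40.]
fix turn [-0.005 -0.002  0.001]
[[325.9, 239.8], [317.1, 252.2], [324.9, 250.8], [316.2, 263.3]]
[[263.7, 217.9], [253.7, 229.1], [263.9, 228.8], [254.0, 240.1]]
0 [[569.0, 425.0], [517.0, 500.0]]
0.15 [[581.0, 428.0], [530.0, 503.0]]
0.3 [[593.0, 430.0], [542.0, 506.0]]
0.5 [[609.0, 431.0], [558.0, 506.0]]
```

View pics/r7.png

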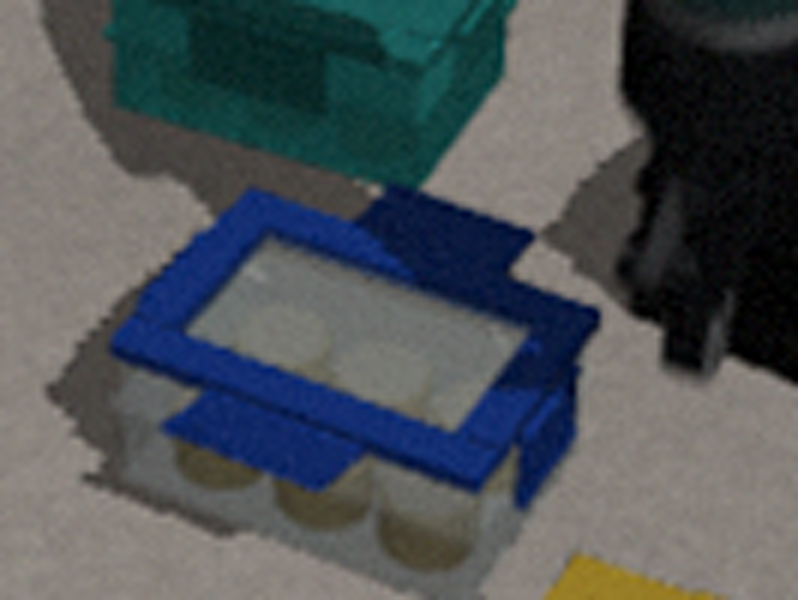

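Left clip: the free edge at crop (577,435)–(525,505) matches the prediction for 0 rad, and the 11 N push met its stop. For the long sides I turn the tool a further 90° (joint 7 heads away from its limit) and go to the far clip.

>>> carry_out --pt "0 0 -0.14 0 0 -20 1" --pt "0 0 -0.14 0 0 -10 1" --pt "0 0 -0.14 0 0 0 1" --pt "0 0 -0.14 0 0 0 1" --pt "0 0 -0.14 0 0 0 1" --pt "0 0 -0.14 0 0 0 1" --pt "0 0 -0.14 0 0 0 1" --pt "0 0 -0.14 0 0 0 1" --pt "0 0 -0.14 0 0 0 1" --pt "0 0 -0.14 0 0 0 1" --pt "0 0 -0.1 0 0 0 1" --pt "0 0 0 0 0 0 1"

```text
t: 10.6
eef_pos: [0.5144, 0.3287, 0.1561]
tcp_rot: [[-0.971, -0.237, 0.01], [-0.237, 0.971, 0.005], [-0.011, 0.002, -1.0]]
force: [-0.5, 1.0, -0.1]
width: -0.001
```

```bash
python3 -c "
from h import *
st();fix(np.pi);to(84,0,130)"
```

```text
t 10.6 p [0.5144 0.3287 0.1561] box mm [  1.6 136.7] F [-0.5  1.  -0.1] w -0.0 toolyaw-boxyaw -3.158 Rz [ 0.01   0.005 -1.   ] j [ -8.  45. -47.  98.  39.  55.  34.]
fix turn [ 0.002  0.011 -0.017]
to 84 0 130 [ -84.3 -135.4   26.7]
```

>>> carry_out --pt "0 0.01 -0.02 -20 -30 0 1" --pt "0 0 0 -22 -34 0 1" --pt "0 0 0 -22 -34 5 1" --pt "0 0 0 -10 -15 5 1" --pt "0 0 0 0 -2 5 1" --pt "0 0 0 0 0 0 1"

```text
t: 11.2
eef_pos: [0.6168, 0.234, 0.1394]
tcp_rot: [[-0.969, -0.247, -0.001], [-0.247, 0.969, 0.003], [0.001, 0.003, -1.0]]
force: [-0.4, 0.3, 0.0]
width: 0.0
```

```bash
python3 -c "
from h import *
st();fix(np.pi);to(84,0,120)
d=get_image('top');crop(d,200,130,120,100,6,'pics/r8.png')"
```

```text
t 11.2 p [0.6168 0.234  0.1394] box mm [76.7 19.2] F [-0.4  0.3  0. ] w 0.0 toolyaw-boxyaw -3.148 Rz [-0.001  0.003 -1.   ] j [  2.  50. -46.  89.  40.  59.  48.]
fix turn [ 0.003 -0.001 -0.007]
to 84 0 120 [ -7.4 -19.2  19.4]
```

View pics/r8.png

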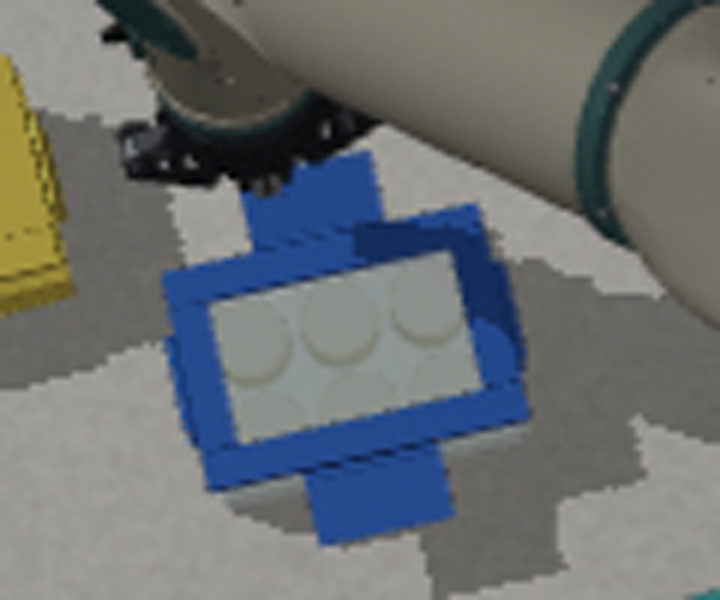

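The top view shows both short-end clips folded under the lid rim, and the tool (crop 265,185) above the far clip. I'll centre it and press down.

>>> carry_out --pt "0 0 0 -5 -14 10 1" --pt "0 0 0 -3 -6 10 1" --pt "0 0 0 0 0 12 1" --pt "0 0 0 0 0 12 1" --pt "0 0 0 0 0 12 1" --pt "0 0 0 0 0 12 1" --pt "0 0 0 0 0 12 1" --pt "0 0 0 0 0 10 1"

```text
t: 12.05
eef_pos: [0.6279, 0.2232, 0.0449]
tcp_rot: [[-0.967, -0.256, 0.001], [-0.256, 0.967, 0.007], [-0.003, 0.007, -1.0]]
force: [0.6, 0.6, 0.7]
width: -0.002
```

```bash
python3 -c "
from h import *
st();fix(np.pi);to(84,0,42);to(73,0,42)"
```

```text
t 12.05 p [0.6279 0.2232 0.0449] box mm [84.6  5.9] F [0.6 0.6 0.7] w -0.0 toolyaw-boxyaw -3.139 Rz [ 0.001  0.007 -1.   ] j [  1.  57. -42.  91.  46.  51.  46.]
fix turn [0.007 0.003 0.003]
to 84 0 42 [ 0.7 -6.   2.8]
to 73 0 42 [11.7 -5.9  2.8]
```

>>> carry_out --pt "0 0 0 4 -5 2 1" --pt "0 0 0 4 0 0 1" --pt "0 0 0 4 0 0 1" --pt "0 0 0 4 0 0 1" --pt "0 0 0 4 0 0 1"

```text
t: 12.55
eef_pos: [0.6198, 0.2162, 0.0416]
tcp_rot: [[-0.967, -0.255, 0.022], [-0.254, 0.967, 0.02], [-0.026, 0.014, -1.0]]
force: [10.6, 3.6, -8.2]
width: -0.002
```

```bash
python3 -c "
from h import *
st();fix(np.pi);to(73,0,42)"
```

```text
t 12.55 p [0.6198 0.2162 0.0416] box mm [75.1  1.2] F [10.6  3.6 -8.2] w -0.0 toolyaw-boxyaw -3.14 Rz [ 0.022  0.02  -1.   ] j [  2.  56. -42.  94.  47.  47.  45.]
fix turn [0.014 0.026 0.001]
to 73 0 42 [ 2.1 -1.2 -0.5]
```

>>> carry_out --pt "0.01 0.03 0 4 0 0 1" --pt "0 0.02 0 4 0 0 1" --pt "0 0 0 4 0 0 1"

```text
t: 12.85
eef_pos: [0.6193, 0.2153, 0.0435]
tcp_rot: [[-0.968, -0.252, -0.003], [-0.252, 0.968, 0.008], [0.001, 0.008, -1.0]]
force: [10.4, 3.0, -9.1]
width: -0.001
```

```bash
python3 -c "
from h import *
st();fix(np.pi);to(73,0,42)
d=get_image('scene');crop(d,230,180,133,100,6,'pics/r9.png')"
```

```text
t 12.85 p [0.6193 0.2153 0.0435] box mm [74.3  0.5] F [10.4  3.  -9.1] w -0.0 toolyaw-boxyaw -3.143 Rz [-0.003  0.008 -1.   ] j [  2.  56. -42.  93.  46.  50.  46.]
fix turn [ 0.008 -0.001 -0.001]
to 73 0 42 [ 1.3 -0.5  1.5]
```

View pics/r9.png

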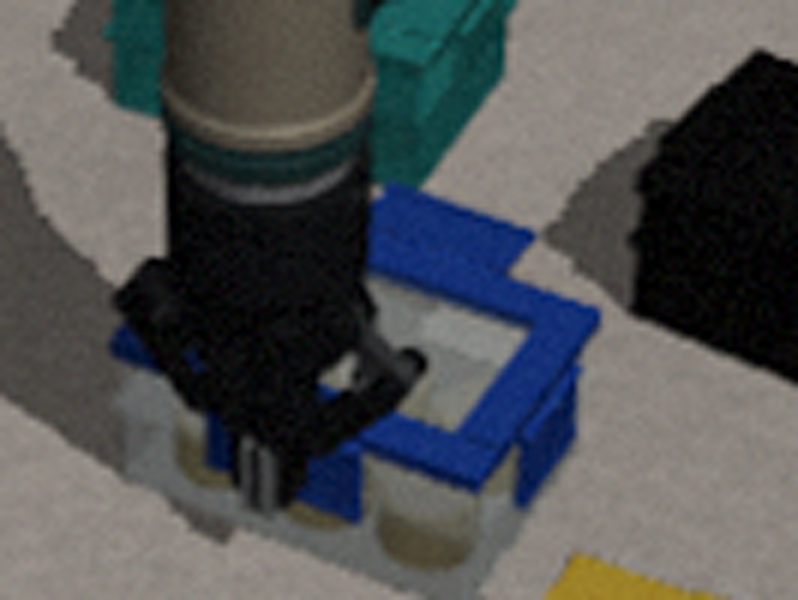

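>>> carry_out --pt "0 0 0 5 0 0 1" --pt "0 0 0 -10 0 0 1" --pt "0 0 0 -20 0 0 1" --pt "0 0 0 -5 0 -10 1" --pt "0 0 0 0 0 -40 1" --pt "0 0 0 0 0 -45 1" --pt "0 0 0 0 -30 -10 1" --pt "0 0 0 0 -40 0 1" --pt "0 0 0 0 -40 0 1" --pt "0 0 0 0 -20 0 1" --pt "0 0 0 0 0 0 1"

```text
t: 14.0
eef_pos: [0.6809, 0.094, 0.1597]
tcp_rot: [[-0.966, -0.257, 0.006], [-0.257, 0.966, 0.01], [-0.008, 0.009, -1.0]]
force: [0.2, -0.9, -0.1]
width: 0.001
```

```bash
python3 -c "
from h import *
st();fix(np.pi);to(-84,0,130)
d=get_image('scene');crop(d,230,180,133,100,6,'pics/r10.png')
for th in (0,.15,.3): print(th,((proj(d,[np.r_[bw(.063+.036*np.sin(th),s*.035),.074-.036*np.cos(th)] for s in(-1,1)])-[230,180])*6).round(0).tolist())"
```

```text
t 14.0 p [0.6809 0.094  0.1597] box mm [ 103.2 -132.5] F [ 0.2 -0.9 -0.1] w 0.0 toolyaw-boxyaw -3.138 Rz [ 0.006  0.01  -1.   ] j [ 15.  51. -48.  84.  40.  63.  64.]
fix turn [0.009 0.008 0.004]
to -84 0 130 [186.9 133.   29.2]
0 [[205.0, 456.0], [359.0, 515.0]]
0.15 [[198.0, 463.0], [353.0, 523.0]]
0.3 [[192.0, 469.0], [347.0, 529.0]]
```

View pics/r10.png

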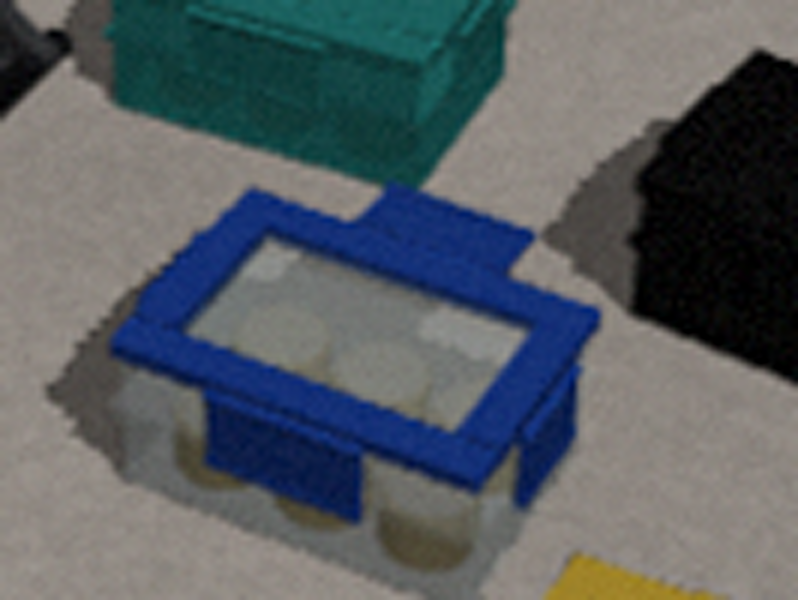

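The far clip's lower edge at crop (208,467)–(358,522) matches 0 rad. The near clip is last.

>>> carry_out --pt "0.01 0.01 0 25 18 0 1" --pt "0 0 0 35 25 0 1" --pt "0 0 0 35 25 0 1" --pt "0 0 0 35 25 0 1" --pt "0 0 0 25 18 5 1" --pt "0 0 0 10 7 5 1" --pt "0 0 0 0 0 0 1" --pt "0 0 0 0 0 0 1"

```text
t: 14.85
eef_pos: [0.4723, 0.184, 0.1532]
tcp_rot: [[-0.961, -0.278, -0.004], [-0.278, 0.961, 0.007], [0.002, 0.008, -1.0]]
force: [-0.3, -0.3, -0.3]
width: 0.002
```

```bash
python3 -c "
from h import *
st();fix(np.pi);to(-84,0,120)"
```

```text
t 14.85 p [0.4723 0.184  0.1532] box mm [-75.8   7.4] F [-0.3 -0.3 -0.3] w 0.0 toolyaw-boxyaw -3.116 Rz [-0.004  0.007 -1.   ] j [  8.  39. -49. 113.  40.  47.  42.]
fix turn [ 0.008 -0.002  0.026]
to -84 0 120 [ 8.4 -7.5 33.2]
```

>>> carry_out --pt "0.01 0 0.02 7 -6 15 1" --pt "0 0 0 1 -1 15 1" --pt "0 0 0 0 0 10 1" --pt "0 0 0 0 0 12 1" --pt "0 0 0 0 0 12 1" --pt "0 0 0 0 0 12 1" --pt "0 0 0 0 0 12 1" --pt "0 0 0 0 0 12 1" --pt "0 0 0 0 0 5 1"

```text
t: 15.75
eef_pos: [0.4718, 0.1781, 0.0442]
tcp_rot: [[-0.967, -0.255, 0.005], [-0.255, 0.967, 0.001], [-0.005, -0.0, -1.0]]
force: [-0.5, 0.5, 0.9]
width: 0.001
```

```bash
python3 -c "
from h import *
st();fix(np.pi);to(-84,0,42);to(-73,0,42)
d=get_image('scene');crop(d,230,160,133,100,6,'pics/r11.png')"
```

```text
t 15.75 p [0.4718 0.1781 0.0442] box mm [-77.8   1.9] F [-0.5  0.5  0.9] w 0.0 toolyaw-boxyaw -3.139 Rz [ 0.005  0.001 -1.   ] j [  1.  47. -38. 118.  54.  34.  29.]
fix turn [-0.     0.005  0.002]
to -84 0 42 [ 6.2 -1.9  2.2]
to -73 0 42 [-4.8 -1.9  2.3]
```

View pics/r11.png

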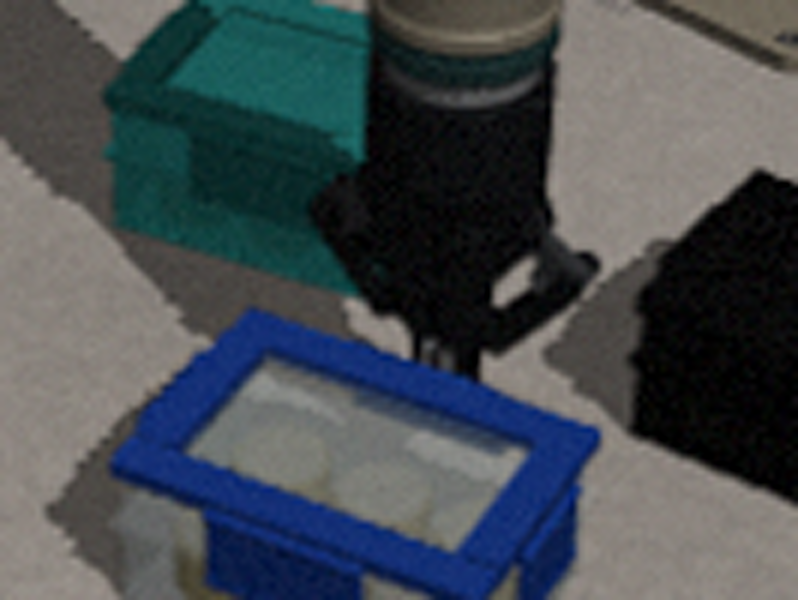

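The near clip is folded out of view. Pushing in (−tool x).

>>> carry_out --pt "0 0 0 -3 -2 2 1" --pt "0 0 0 -4 0 0 1" --pt "0 0 0 -4 0 0 1" --pt "0 0 0 -4 0 0 1"

```text
t: 16.2
eef_pos: [0.4762, 0.177, 0.0409]
tcp_rot: [[-0.966, -0.257, -0.013], [-0.257, 0.966, -0.008], [0.015, -0.004, -1.0]]
force: [-12.4, -2.0, 10.3]
width: 0.001
```

```bash
python3 -c "
from h import *
st();fix(np.pi);to(-73,0,42)"
```

```text
t 16.2 p [0.4762 0.177  0.0409] box mm [-73.8  -0.4] F [-12.4  -2.   10.3] w 0.0 toolyaw-boxyaw -3.138 Rz [-0.013 -0.008 -1.   ] j [  1.  48. -39. 116.  52.  36.  31.]
fix turn [-0.004 -0.015  0.004]
to -73 0 42 [-0.8  0.4 -1.2]
```

>>> carry_out --pt "0 -0.01 0 -4 0 0 1" --pt "0 0 0 -4 0 -1 1" --pt "0 0 0 8 0 0 1" --pt "0 0 0 16 0 0 1" --pt "0 0 0 6 0 -15 1" --pt "0 0 0 0 0 -40 1" --pt "0 0 0 0 0 -45 1" --pt "0 0 0 0 -30 -40 1" --pt "0 0 0 0 -45 -10 1" --pt "0 0 0 0 -45 0 1" --pt "0 0 0 0 -45 0 1" --pt "0 0 0 0 -45 0 1"

```text
t: 17.4
eef_pos: [0.5116, -0.0278, 0.2108]
tcp_rot: [[-0.961, -0.275, 0.006], [-0.275, 0.961, -0.003], [-0.005, -0.005, -1.0]]
force: [1.3, 1.6, 0.8]
width: 0.004
```

```bash
python3 -c "
from h import *
st()
d=get_image('top');crop(d,200,130,120,100,6,'pics/r12.png')
f=lambda P:((proj(d,P)-[200,130])*6).round(0).tolist()
for th in (0,.2,.4):
  a,b=np.sin(th)*.036,.074-.036*np.cos(th)
  print(th,'near',f([np.r_[bw(-.063-a,s*.035),b] for s in(-1,1)]),'right',f([np.r_[bw(s*.025,-.088-a),b] for s in(-1,1)]),'left',f([np.r_[bw(s*.025,.088+a),b] for s in(-1,1)]))
cv2.imwrite('pics/s_end.png',get_image('scene')['color'][:,:,::-1])"
```

```text
t 17.4 p [ 0.5116 -0.0278  0.2108] box mm [ -91.4 -207.4] F [1.3 1.6 0.8] w 0.0 toolyaw-boxyaw -3.119 Rz [ 0.006 -0.003 -1.   ] j [ 35.  35. -55. 109.  36.  54.  69.]
0 near [[438.0, 463.0], [306.0, 494.0]] right [[521.0, 369.0], [498.0, 278.0]] left [[189.0, 447.0], [168.0, 355.0]]
0.2 near [[441.0, 476.0], [309.0, 507.0]] right [[534.0, 366.0], [512.0, 275.0]] left [[175.0, 450.0], [155.0, 358.0]]
0.4 near [[444.0, 488.0], [311.0, 519.0]] right [[547.0, 362.0], [524.0, 271.0]] left [[162.0, 452.0], [141.0, 360.0]]
```

View pics/r12.png

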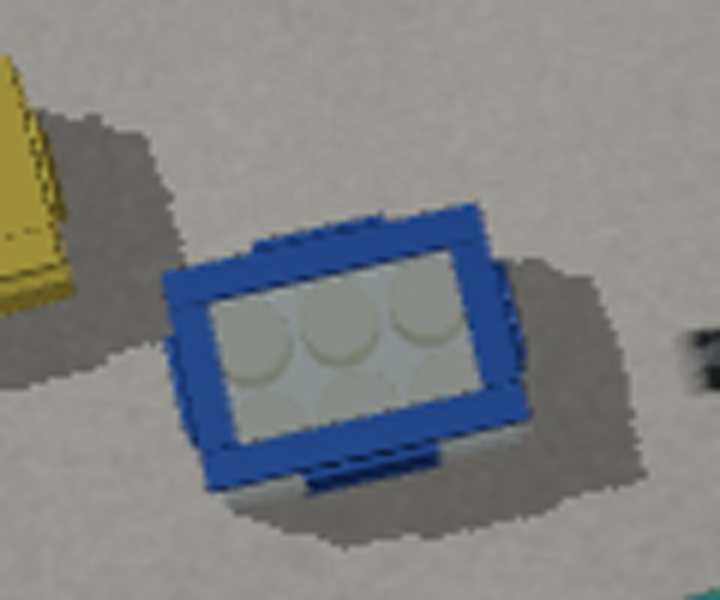

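View pics/s_end.png

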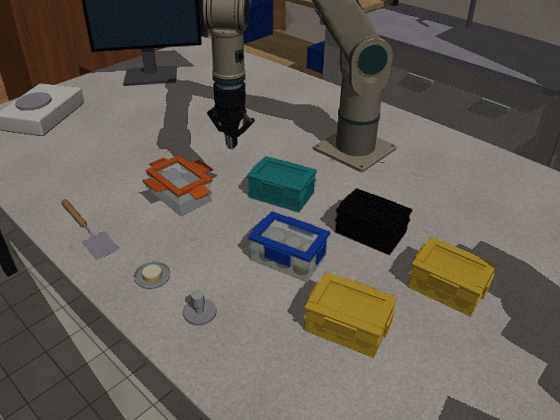

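All four clips match the 0 rad prediction in the top view: near edge (440,465)–(307,494), with only slivers showing at left, right and far. The orange box is unchanged. I let the arm settle, then hand in.

>>> carry_out --pt "0 0 0 0 0 0 1" --pt "0 0 0 0 0 0 1" --pt "0 0 0 0 0 0 1"

```text
t: 17.8
eef_pos: [0.5132, -0.0335, 0.2122]
tcp_rot: [[-0.965, -0.263, 0.009], [-0.263, 0.965, -0.006], [-0.007, -0.008, -1.0]]
force: [-0.4, -0.0, -0.5]
width: -0.002
```

```bash
python3 -c "
from h import *
st();print(sign_off())"
```

```text
t 17.8 p [ 0.5132 -0.0335  0.2122] box mm [ -91.3 -213.3] F [-0.4 -0.  -0.5] w -0.0 toolyaw-boxyaw -3.132 Rz [ 0.009 -0.006 -1.   ] j [ 36.  35. -54. 109.  36.  54.  69.]
the job is handed in; nothing more can be done
None
```

All four clips on the blue-lidded box are folded down, and I handed the job in at 17.8 s. I did them in the order right, left, far, near, using the closed fingertips to press each one from above and then push it in. Each push met the stop, with 10 to 16 N measured at the wrist.

- **Last check:** in the final pictures the near, left and far clip edges lie within about 2 px of where a flat clip should be. The right clip shows only as a sliver in the top view, so it rests mainly on its push force. I estimate all four are flat to within about 0.1 rad.
- **Robot and other boxes:** the robot was clear and touching nothing (wrist force about 0.5 N), and I saw no change to the orange box or the other boxes.
- **One slip:** on the left clip I tilted the tool about 4° the wrong way during the push. I backed off, straightened it and pushed again, and the force stayed around 11 N.

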